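# Clear the jammed craft-ball dispenser

### The arm

A 6-joint arm with a two-finger parallel gripper is mounted at the origin on the work surface. World frame = base frame: x ahead of the robot, y to its left, z up, the work surface at z = 0. Lengths are in m, angles in rad, forces in N, time in s.
With the tool pointing down it reaches from about 0.35 to 0.8 m from the base axis. Payload 7.3 kg.
Tool frame: the origin (TCP) lies midway between the tips of the shut fingers; the grasp point (between the pads) lies 19 mm behind it; z points along the fingers, y is the line along which they close (so a half turn about z gives the same grasp; the last joint's range is limited). The gripper opens to 85 mm and grips with 20 to 120 N. Pads are 22 mm wide; open, the fingers measure 114 mm over their backs; the gripper's body (76 mm by 85 mm) begins 54 mm behind the grasp point. The pads swing forward as they close: fully open they stand 13 mm farther back than shut.
Start: joints at [-1.305, 0.342, 1.524, -0, 1.275, -0.146], TCP at [0.21, -0.481, 0.231] pointing down, gripper open.
Joint ranges: [-2.53, 2.53], [-0.77, 2.02], [0.04, 2.7], [-1, 4.14], [0.28, 2.66], [-3.11, 3.11]. Speed limits (rad/s): [2.57, 2.57, 3.14, 3.14, 3.14, 3.14].

### API

Orientations are given as a unit quaternion [x, y, z, w].
In Python, from station import ctrl gives the robot as it stands. Calls block until the motion is done:
- ctrl.movep(position, orientation): joint-space move of the TCP to a pose.
- ctrl.line_to(position, frame=None, v=0.15, force_limit=None): straight line of the TCP; frame=None keeps the orientation; v is the mean speed in m/s. With force_limit (N) it stops when the force on the tool has changed by that much, and returns True; else False.
- ctrl.move_joints(angles): joint-space move.
- ctrl.grip(opening): finger opening in m; the grip force is fixed at half the most; returns when the fingers have stopped.
- ctrl.pause(seconds).
- ctrl.solve_ik(position, orientation): joint angles nearest the present ones, or None.
- ctrl.read_state(): the state.
- ctrl.grab_frame(name): name is "scene" or "top" or "wrist"; returns a dict with "image" (420x560x3 uint8, red, green, blue), "intrinsics" (3x3 intrinsics, pixels), "distortion" ([k1, k2, p1, p2, k3] as OpenCV has them; the pictures are not rectified), "origin" and "rotation" of the camera in the world. Camera axes: x right, y down, z forward; pixel columns grow to the right and rows downward; lengths in m; the calibration is good to about 2 mm. A picture is of the moment at which its call begins. There is no depth.
A pose or a line that the arm cannot do raises ctrl.MotionError and nothing moves.
- ctrl.finish_job(): hands the job in; it is judged then, once.
Trained networks look in a picture, given as the dict that the camera call returned (one of the last four; its "shot" number tells which), for a name from the list of things; names that differ only in an ending like _2 or _b are one class to them, and where a whole thing is asked for, a point or a joint stands for the part that bears it (a point fixed in the world has none). Each returns a list of dicts, best first, with "score" (0 to 1); they miss things now and then, are a little off and sometimes report something else, mostly with a low value. They report only what shows in the picture. A call takes as long as a camera call.
- ctrl.spot_in(picture, thing): "point" ([x, y, z] in m, in the coordinates of the camera as it stood for that picture, good to about 4 mm: the middle of the surface that is visible of it).
- ctrl.trace(picture, thing): "region" (420x560 bool, what is visible of it).
The state is a dict: "time": time; "joint_positions": joint angles; "qvel": joint speeds; "joint_efforts": joint torques, N m; "eef_pos": TCP position; "tcp_rot": TCP orientation; "ft_force": force on the tool from outside, world axes, zero at the start; "wrist_torque": the same for the moment, N m; "width": finger opening in m; "finger_force": force on a finger pad.
Only numpy, scipy, OpenCV 4.12 (cv2) and the standard library are available. Lean on these libraries where they do the work, as an engineer would, in place of code of your own. Each camera call takes 0.05 s, during which the arm holds its last target. There are 200 camera calls.

### The job

Two wooden balls have jammed at the narrow outlet of the blue sloping dispenser on the craft table. Nudge the ball that blocks the outlet back up the slope so that the other one rolls out past the yellow ledge, then let the blocker go so that it follows, and both lie in the lower end of the dispenser. Never lift a ball out of the dispenser, and leave the finished flower jar beside it where it stands.

Things in the scene. Friction and masses are not known exactly. Their poses are not given: they have to be found in the camera images.
- ramp: Fixed blue dispenser, white floor sloped 8 deg, inside 92.5 wide; walls 30 high, 6 thick. Origin on the floor, mid-width, at the outlet, 30 above table; x uphill (away from the robot), y left, z square to the floor. End walls' inner faces at x -115 and +165. Yellow ledge, 30 high, 10 thick, from left wall (x 14, y 46) to its tip (x 0, y 16): outlet y -46 to 16. Balls roll down by themselves (all in mm).
- ball_red: Red wooden ball, 50 mm, about 45 g; origin at its centre. One ball (either colour) rests on the yellow ledge by the left wall, centre at ramp x 30, y 21 mm; the other, the blocker, is uphill of it, wedged between it and the right wall, centre at ramp x 57, y -21 mm.
- ball_cream: Pale natural-wood ball, as the red one; origin at its centre. Whichever ball is the blocker: keep it 50 to 65 mm uphill of its place for about a second with nothing standing in the outlet, and the other rolls out within that time; let go too early and they may jam again. Let go, the blocker follows within about a second.
- jar: Finished ornament beside the dispenser, on its left: a loose glass jar 68 mm in diameter with a 72 mm wide green lid, 91 mm high, topped by dried buds to 118 mm; origin at the centre of its underside, on the table. Not to be disturbed.

How it is judged:
On the way:
1. a ball has been nudged back up the slope, at least 14 mm uphill of where the blocker lay jammed (centre past x = 71 mm of the ramp) (x of any of ball_red, ball_cream in the frame of ramp above 0.071 m), for 0.1 s.
At the end, for the whole second after the job is handed in: Both balls lie at rest on the floor of the dispenser's lower end, wholly past the outlet: each centre at least 30 mm downhill of the ledge's tip (ramp x below -30 mm), between the walls, slower than 30 mm/s (x of ball_red in the frame of ramp between -0.11 and -0.03 m and z of ball_red in the frame of ramp between 0.015 and 0.035 m and y of ball_red in the frame of ramp between -0.04 and 0.04 m and linear speed of each of ball_red, ball_cream below 0.03 m/s and x of ball_cream in the frame of ramp between -0.11 and -0.03 m and z of ball_cream in the frame of ramp between 0.015 and 0.035 m and y of ball_cream in the frame of ramp between -0.04 and 0.04 m); the robot touches nothing.
It fails at once if a ball is lifted out of the dispenser (its centre more than 60 mm above the sloping floor, 35 mm higher than when it lies there) (z of any of ball_red, ball_cream in the frame of ramp above 0.06 m).
It fails at once if a ball falls out of the dispenser onto the table (height (world z) of any of ball_red, ball_cream below 0.029 m).
It fails at once if the flower jar is shifted more than 20 mm or tipped more than about 15 degrees (distance of jar from where it was at the start of the episode above 0.02 m or angle between jar's own z axis and vertical above 0.26 rad).
It also fails if it takes over 32 s, if anything falls off the work surface, if the arm or the gripper's body presses on something with over 40 N, if the wrist force passes 120 N, or if a joint passes its speed limit or range.

## Working session

There is one attempt and no reset: what is moved stays moved. The work goes in short steps, each a Python script; the robot and the scene stay as the last script left them, time stands still between calls to the robot, and variables do not carry over. Pictures are saved under pics/ and viewed, at most 10 in all, crops included, and the job is handed in when it is done.

```bash
mkdir -p pics; cat > h.py <<'E'
import numpy as np, cv2
from station import ctrl
def save(f,n): cv2.imwrite(f'pics/{n}.png',cv2.cvtColor(f['image'],cv2.COLOR_RGB2BGR))
def world(f,p): return np.array(f['rotation'])@np.array(p)+np.array(f['origin'])
E
python3 - <<'E'
from h import *
np.set_printoptions(precision=4,suppress=True)
for c in ['scene','top']:
    f=ctrl.grab_frame(c); save(f,c); print(c,f['origin'],f['rotation'],f['intrinsics'])
    for t in ['ball_red','ball_cream','ramp','jar']:
        for d in ctrl.spot_in(f,t)[:2]: print(t,d['score'],world(f,d['point']))
print(ctrl.read_state()['time'],ctrl.read_state()['tcp_rot'])
E
python3 -c "
import cv2,numpy as np
cv2.imwrite('pics/both.png',cv2.resize(np.hstack([cv2.imread('pics/scene.png'),cv2.imread('pics/top.png')]),(800,300)))"
```

```text
scene [0.8665 0.4925 0.4673] [ 0.286   0.8421 -0.4289 -0.1586] [[389.5062   0.     279.5996]
 [  0.     389.5062 213.9662]
 [  0.       0.       1.    ]]Traceback (most recent call last):
  File "<stdin>", line 6, in <module>
  File "h.py", line 4, in world
    def world(f,p): return np.array(f['rotation'])@np.array(p)+np.array(f['origin'])
                           ~~~~~~~~~~~~~~~~~~~~~~~^~~~~~~~~~~~
ValueError: matmul: Input operand 1 has a mismatch in its core dimension 0, with gufunc signature (n?,k),(k,m?)->(n?,m?) (size 3 is different from 4)
[ WARN:0@0.011] global loadsave.cpp:275 findDecoder imread_('pics/top.png'): can't open/read file: check file path/integrity
Traceback (most recent call last):
ValueError: all the input arrays must have same number of dimensions, but the array at index 0 has 3 dimension(s) and the array at index 1 has 1 dimension(s)
```

View pics/scene.png

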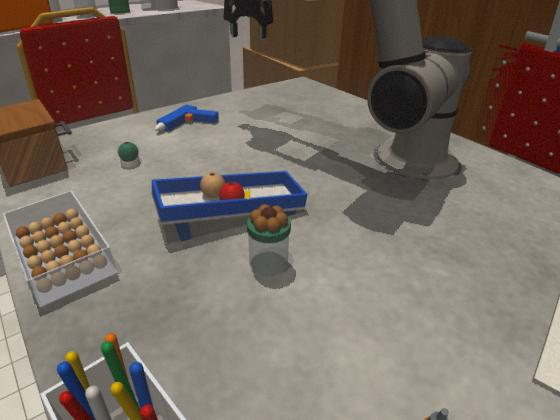

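The scene picture shows the cream ball (212,186) uphill as the blocker, with red (231,192) below it by the ledge. The jar is at (268,240), on the near side. The rotations are quaternions, so I'll fix the helper.

```bash
cat > h.py <<'E'
import numpy as np, cv2
from scipy.spatial.transform import Rotation as R
from station import ctrl
np.set_printoptions(precision=4,suppress=True)
def save(f,n): cv2.imwrite(f'pics/{n}.png',cv2.cvtColor(f['image'],cv2.COLOR_RGB2BGR))
def world(f,p): return R.from_quat(f['rotation']).apply(p)+np.array(f['origin'])
def project(f,P):
    r=R.from_quat(f['rotation']).inv(); t=-r.apply(f['origin'])
    return cv2.projectPoints(np.array(P,float),r.as_rotvec(),t,np.array(f['intrinsics'],float),np.array(f['distortion'],float))[0][:,0]
E
python3 - <<'E'
from h import *
for c in ['scene','top']:
    f=ctrl.grab_frame(c); save(f,c); print(c,f['origin'])
    for t in ['ball_red','ball_cream','ramp','jar']:
        for d in ctrl.spot_in(f,t)[:2]: print(t,d['score'],world(f,d['point']))
        tr=ctrl.trace(f,t)
        if tr:
            m=tr[0]['region'].astype(np.uint8); ys,xs=np.nonzero(m); print('  trace',tr[0]['score'],xs.mean(),ys.mean(),m.sum(),cv2.minAreaRect(np.c_[xs,ys].astype(np.float32)))
print(ctrl.read_state()['time'],ctrl.read_state()['tcp_rot'])
E
```

```text
scene [0.8665 0.4925 0.4673]
ball_red 0.88 [ 0.5487 -0.0528  0.0711]
  trace 0.73 230.33333333333334 191.57602339181287 342 ((231.0, 191.0), (16.0, 24.0), 90.0)
ball_cream 0.73 [ 0.5653 -0.0942  0.0715]
  trace 0.73 211.13232104121474 184.79826464208242 461 ((211.5, 185.0), (24.0, 23.0), 90.0)
ramp 0.8 [ 0.5664 -0.0669  0.0419]
  trace 0.86 224.40747992950853 196.49559428235756 5107 ((229.05032348632812, 196.79684448242188), (44.73192596435547, 153.94590759277344), 86.38612365722656)
jar 0.62 [0.577  0.1065 0.0776]
  trace 0.83 268.17576213774936 239.56680466691756 2657 ((269.0, 240.0), (72.0, 44.0), 90.0)
top [0.4015 0.0785 0.8003]
ball_red 0.84 [ 0.5315 -0.0595  0.0757]
  trace 0.89 366.796875 203.08948863636363 704 ((367.0, 202.99998474121094), (29.698482513427734, 28.284271240234375), 45.0)
ball_cream 0.59 [ 0.5527 -0.1019  0.0833]
  trace 0.87 395.4599156118143 194.0492264416315 711 ((395.5, 193.5), (29.0, 29.0), 90.0)
ramp 0.74 [ 0.5113 -0.082   0.0412]
  trace 0.73 376.95314553990613 211.61962441314554 10650 ((377.6705627441406, 210.06021118164062), (68.56248474121094, 182.5264129638672), 14.370002746582031)
jar 0.84 [0.5534 0.0898 0.1077]
1.0 [0.9789 0.2045 0.     0.    ]
```

View pics/top.png

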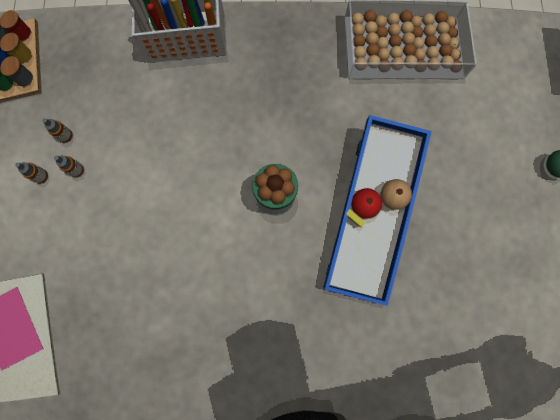

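The top view confirms it. Cream is the blocker at (395,194) and red is at (367,203) on the ledge at (356,216). The ramp's rim corners are (370,117), (430,132), (386,303) and (326,290). I'll fit the ramp pose to these points.

```bash
cat >> h.py <<'E'
def pose(p): return np.array([p[0],p[1],.03]), R.from_euler('zy',[p[2],-np.radians(8)])
def toW(p,q):
    o,r=pose(p); return r.apply(np.array(q)/1e3)+o
E
python3 - <<'E'
from h import *
from scipy.optimize import least_squares
T=ctrl.grab_frame('top'); S=ctrl.grab_frame('scene')
P=[[171,52.25,30],[171,-52.25,30],[-121,-52.25,30],[-121,52.25,30],[57,-21,25],[30,21,25]]
px=np.array([[370,117],[430,132],[386,303],[326,290],[395.5,193.7],[366.8,203]])
ps=np.array([[211.5,185]])
def res(p): return np.r_[(project(T,toW(p,P))-px).ravel(),(project(S,toW(p,P[4:5]))-ps).ravel()]
s=least_squares(res,[.5,-.08,-.25],loss='soft_l1'); print(s.x,res(s.x).reshape(-1,2))
np.save('p.npy',s.x); p=s.x
print('cream',toW(p,[57,-21,25]),'entry',toW(p,[10,-24,12]))
j=T['image'].copy()
for a in [[x,y,0] for x in(-115,165) for y in(-46,46)]+[[0,16,30],[14,46,30]]:
    u=project(T,[toW(p,a)])[0]; cv2.circle(j,tuple(int(v) for v in u.round()),2,(0,255,0),-1)
cv2.imwrite('pics/fit.png',cv2.resize(j[90:320,280:480][:,:,::-1],None,fx=2.6,fy=2.6))
o,r=pose(p); q0=R.from_quat(ctrl.read_state()['tcp_rot'])
# tool z=-ramp z, tool y=+-ramp x
for sg in (1,-1):
    for dz in (-10,10):
        M=r*R.from_euler('z',dz,degrees=True)*R.from_matrix(np.array([[0,sg,0],[sg,0,0],[0,0,-1]]))
        print(sg,dz,[ctrl.solve_ik(toW(p,w),M.as_quat()) for w in([8,-24,110],[76,-24,12])])
E
```

```text
[ 0.5076 -0.0738 -0.2471] [[-0.5465 -2.6875]
 [ 1.0278 -1.0729]
 [ 1.4287  2.7191]
 [-1.3429 -0.4056]
 [ 0.0751  0.0242]
 [-0.2049  0.269 ]
 [ 1.0578 -0.918 ]]
cream [ 0.5538 -0.1081  0.0617] entry [ 0.5097 -0.0995  0.0424]
1 -10 [array([-0.3828,  0.3354,  1.8304,  0.0694,  0.8474, -0.0038]), array([-0.3566,  0.5849,  1.6977,  0.073 ,  0.7293,  0.0138])]
1 10 [array([-0.3828,  0.3354,  1.8304,  0.0694,  0.8474, -0.3529]), array([-0.3566,  0.5849,  1.6977,  0.073 ,  0.7293, -0.3353])]
-1 -10 [None, None]
-1 10 [array([-0.3828,  0.3354,  1.8304,  0.0694,  0.8474,  2.7887]), array([-0.3566,  0.5849,  1.6977,  0.073 ,  0.7293,  2.8063])]
```

View pics/fit.png

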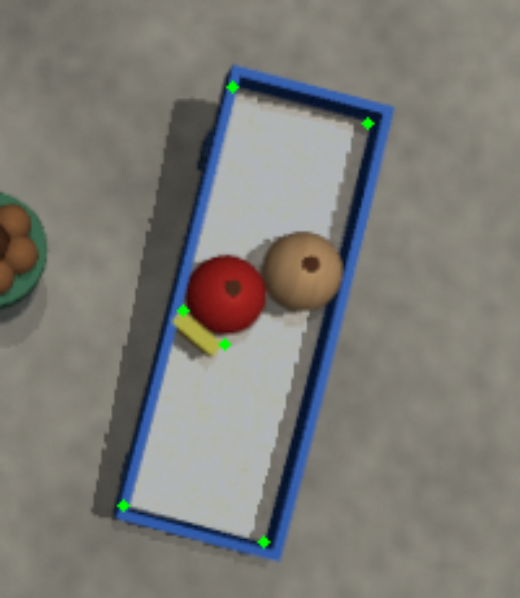

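```bash
cat >> h.py <<'E'
def q(p,dz=-8): return (pose(p)[1]*R.from_euler('z',dz,degrees=True)*R.from_matrix([[0,1,0],[1,0,0],[0,0,-1.]])).as_quat()
def balls(f,p):
    o,r=pose(p)
    for t in ['ball_red','ball_cream']:
        for d in ctrl.spot_in(f,t)[:1]: print(t,d['score'],r.inv().apply(world(f,d['point'])-o)*1e3)
E
python3 - <<'E'
from h import *
p=np.load('p.npy')
ctrl.grip(0.0); ctrl.movep(toW(p,[9,-24,120]),q(p))
print(ctrl.line_to(toW(p,[9,-24,55]),v=.15), ctrl.line_to(toW(p,[9,-24,13]),v=.08,force_limit=6))
s=ctrl.read_state(); print(s['time'],s['eef_pos'],s['ft_force'],toW(p,[9,-24,13]))
T=ctrl.grab_frame('top'); S=ctrl.grab_frame('scene'); balls(T,p); balls(S,p)
W=ctrl.grab_frame('wrist')
a=cv2.resize(T['image'][90:320,280:480],(400,460)); b=cv2.resize(S['image'][130:260,120:350],(400,226)); c=cv2.resize(W['image'],(400,300))
cv2.imwrite('pics/a1.png',np.hstack([a,np.vstack([b,c])[:460]])[:,:,::-1])
E
```

```text
False False
4.875 [ 0.5089 -0.0993  0.0435] [-0.0554 -0.1779 -0.4497] [ 0.5086 -0.0993  0.0433]
ball_red 0.77 [23.774  21.6335 40.2743]
ball_cream 0.91 [60.754  -6.9732 42.7107]
ball_red 0.86 [39.2923 30.7263 36.352 ]
ball_cream 0.71 [62.5551 -5.6288 32.4231]
```

View pics/a1.png

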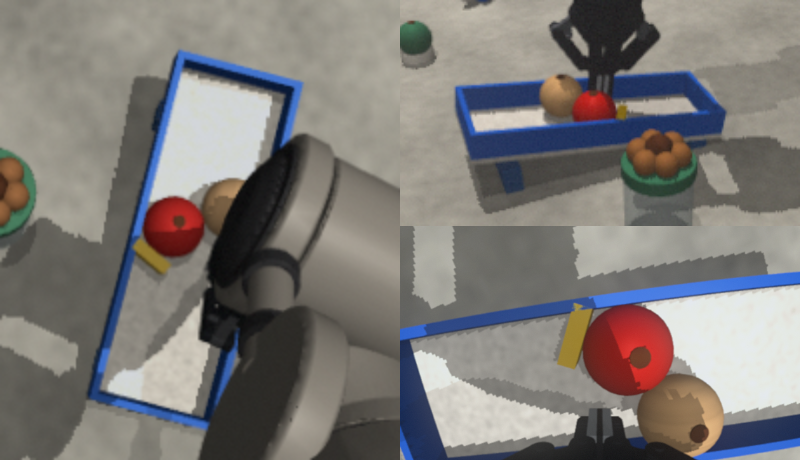

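Fingers are in the gap: downhill of cream, right of red, and clear of both. Now I'll push gently and check.

```bash
python3 - <<'E'
from h import *
p=np.load('p.npy')
print(ctrl.line_to(toW(p,[75,-24,13]),v=.06,force_limit=8))
s=ctrl.read_state(); print(s['time'],s['ft_force'])
T=ctrl.grab_frame('top'); S=ctrl.grab_frame('scene'); W=ctrl.grab_frame('wrist'); balls(S,p); balls(T,p)
a=cv2.resize(T['image'][90:320,280:480],(400,460)); b=cv2.resize(S['image'][130:260,120:350],(400,226)); c=cv2.resize(W['image'],(400,300))
cv2.imwrite('pics/a2.png',np.hstack([a,np.vstack([b,c])[:460]])[:,:,::-1])
E
```

```text
False
6.475 [-1.3513 -0.4583  0.6291]
ball_red 0.72 [27.4699 11.9234 33.4608]
ball_cream 0.78 [118.5011   0.1869  33.4577]
ball_red 0.73 [15.3866  0.5915 41.2362]
ball_cream 0.65 [113.5934  -2.0369  44.5545]
```

View pics/a2.png

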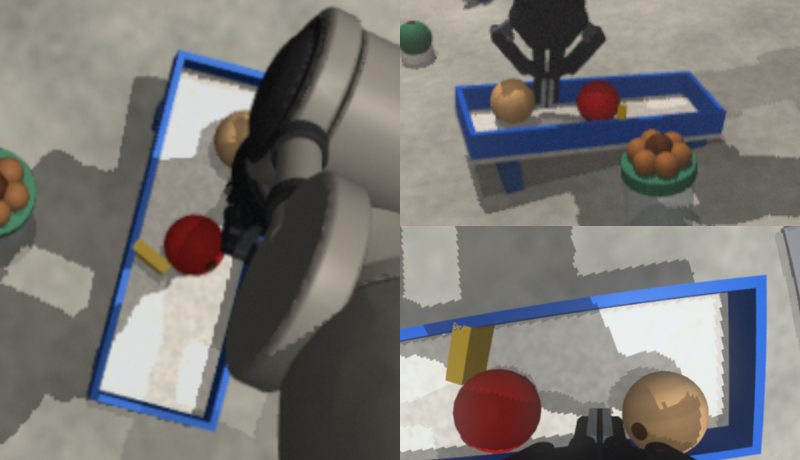

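Cream is held about 55 mm uphill, and red is already rolling off the ledge. I'll hold, confirm red is out, then lift away.

```bash
python3 - <<'E'
from h import *
p=np.load('p.npy'); o,r=pose(p)
def redx():
    v=[]
    for c in ('scene','wrist','top'):
        f=ctrl.grab_frame(c)
        v+=[(r.inv().apply(world(f,d['point'])-o)*1e3)[0] for d in ctrl.spot_in(f,'ball_red')[:1] if d['score']>.4]
    return np.median(v) if v else 99
ctrl.pause(1.0)
x=redx(); print('red x',x)
for _ in range(3):
    if x<-20: break
    ctrl.pause(.4); x=redx(); print(x)
if x<-20:
    ctrl.line_to(toW(p,[72,-24,13]),v=.1)
    ctrl.line_to(toW(p,[72,-24,130]),v=.2)
    ctrl.movep(toW(p,[40,-170,170]),q(p))
    ctrl.pause(1)
print(ctrl.read_state()['time'])
T=ctrl.grab_frame('top'); S=ctrl.grab_frame('scene'); balls(T,p); balls(S,p)
a=cv2.resize(T['image'][90:320,280:480],(400,460)); b=cv2.resize(S['image'][130:260,120:350],(400,226)); c=cv2.resize(ctrl.grab_frame('wrist')['image'],(400,300))
cv2.imwrite('pics/a3.png',np.hstack([a,np.vstack([b,c])[:460]])[:,:,::-1])
E
```

```text
red x -77.09296122477286
10.775
ball_red 0.76 [-90.4883 -19.2201  40.5618]
ball_cream 0.98 [-37.0362 -12.086   43.887 ]
ball_red 0.83 [-79.6963  -5.7551  29.4251]
ball_cream 0.74 [-30.1243  -0.7503  32.5704]
```

View pics/a3.png

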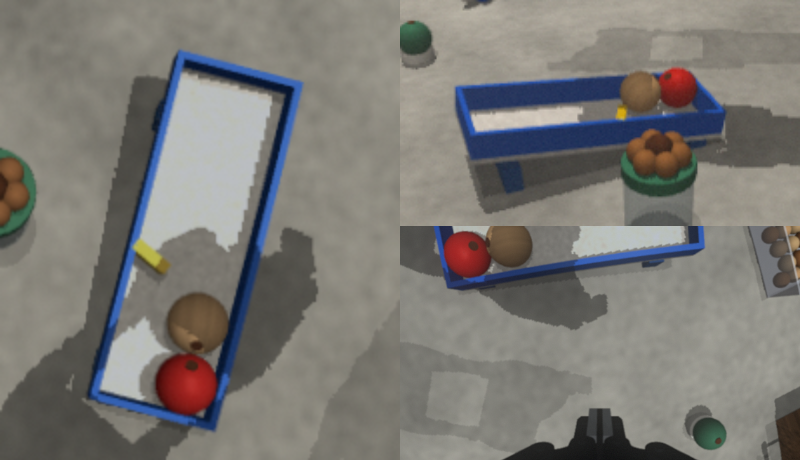

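Both balls lie in the lower end, and the jar and robot are clear. I'll wait briefly for them to settle, then hand in.

```bash
python3 - <<'E'
from h import *
p=np.load('p.npy'); c=[]
for _ in range(3):
    T=ctrl.grab_frame('top'); balls(T,p)
    c.append([np.argwhere(ctrl.trace(T,t)[0]['region']).mean(0) for t in ('ball_red','ball_cream')]); ctrl.pause(1.5)
print(np.array(c)); print(project(T,toW(p,[[-90,-21,25],[-40,-21,25],[-40,0,25]])))
E
```

```text
ball_red 0.91 [-92.8402 -19.9812  42.4748]
ball_cream 0.83 [-38.7919 -10.4217  46.0864]
ball_red 0.7 [-91.6835 -19.9041  38.5067]
ball_cream 0.88 [-38.5083 -13.3719  42.4073]
ball_red 0.9 [-89.4326 -20.0279  42.9707]
ball_cream 0.83 [-38.3918 -12.0253  43.7501]
[[[281.4437 372.4568]
  [250.7933 378.7494]]

 [[281.7618 372.6811]
  [250.7165 378.7782]]

 [[281.4988 372.2494]
  [251.014  378.6437]]]
[[373.0848 281.8624]
 [380.884  251.829 ]
 [368.3815 248.5736]]
```

```bash
python3 -c "
from station import ctrl
print(ctrl.finish_job())"
```

```text
the job is handed in; nothing more can be done
None
```

I handed the job in: both balls lie still in the lower end of the dispenser (ramp x about -90 mm for red and -40 mm for cream), and the jar stands where it was; the judge's verdict was not shown.

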